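# Draw back the slide jaw and present the glass check plate label up

## Task

Draw the blue slide jaw of the stand well back so that its steel arm no longer covers the glass plate, then lift the plate out by its clear end, keeping the fingers off the frosted label end, which the small corner notch marks. Carry it over the white mat and finish still holding it there, at rest, about 15 cm above the mat and touching nothing but your fingers, turned so that the label side faces slanting upward at about 45 degrees or flatter. Leave the jaw open and do not disturb the tub, the dish or the box.

Things in the scene. Friction and masses are not known exactly. Their poses are not given: they have to be found in the camera images.
- stand: Fixed grey slide-jaw stand, may face any way. Origin: on the work surface under the middle of the plate slot; z up, x along the slot, +y the way the jaw opens. Base 130 x 150 x 8 mm (y from -40 to +110 mm). Slot 103 x 11 mm along x, floor 8 mm and tops of its black walls 23 mm above the work surface.
- jaw (a joint): Blue slide jaw: 0 shut, 0.035 m fully open, sliding along the stand's +y; starts within 4 mm of shut. Friction about 2.5 N, no spring: stays where left. Its steel arm (10 mm wide, 60 to 68 mm above the work surface) reaches from the knob to the slot over the plate's top edge near its middle, and blocks lifting until open about 15 mm.
- jaw_knob (a point): Centre of the top of the jaw's square upright knob, 78 mm above the work surface; axes as the stand's. Knob 14 x 14 mm, sides along the stand's x and y, free down to the jaw's block, whose top is 29 mm above the work surface. Shut, it is 36 mm from the slot's middle line. The arm leaves it on the slot side, so pinch it across the stand's x.
- plate: Green-tinted clear glass plate, 100 x 8 x 50 mm (x, y, z), 65 to 115 g, standing on its long edge in the slot, top edge 58 mm above the work surface. Origin: middle of its lower edge; z up as it stands; +x to the frosted label end, marked by a 10 x 10 mm notch in its upper corner (the other upper corner is whole). Clear from x = -50 to +16 mm.
- plate_middle (a point): Centre of the plate, 25 mm above its lower edge; axes as plate. The frosted white label (a blue and two black bars) covers x = +16 to +50 mm of the -y face only (and frosts the top edge there): the label side is -y. So whoever faces the label side, notch at the top, sees the notch at the upper right.
- mat: Fixed white inspection mat, 170 x 200 mm, 3 mm thick. Origin: centre of its underside, on the work surface.
- tub: Bystander: white wipes tub with a blue band, 76 mm across, 70 mm high. Origin: centre of its underside.
- dish: Bystander: steel dish, 110 mm across, 32 mm high. Origin: centre of its underside.
- box: Bystander: cardboard box with a blue band, 60 x 100 x 40 mm. Origin: centre of its underside.
Mind the look-alikes: they are no part of the job. There is more than one size of the plate; the one meant has the size given above.

How it is judged:
By the outcome, as a careful person would: the job done as asked, in the order asked, and still so for the second after the job is handed in, while the arm keeps its last pose, push and grip.
It also fails if it takes over 48 s, if anything falls off the work surface, if the arm or the gripper's body presses on something with over 40 N, if the wrist force passes 120 N, or if a joint passes its speed limit or range.

## Robot

A 6-joint arm with a two-finger parallel gripper is mounted at the origin on the work surface. World frame = base frame: x ahead of the robot, y to its left, z up, the work surface at z = 0. Lengths are in m, angles in rad, forces in N, time in s.
With the tool pointing down it reaches from about 0.35 to 0.975 m from the base axis. Payload 4.9 kg.
Tool frame: the origin (TCP) lies midway between the tips of the shut fingers; the grasp point (between the pads) lies 19 mm behind it (manip.pinch_z is the distance from the TCP to the grasp point, in m); z points along the fingers, y is the direction in which the jaws open and shut (so a half turn about z gives the same grasp; the last joint's range is limited). The gripper opens to 85 mm and grips with 20 to 120 N. Pads are 22 mm wide; open, the fingers measure 114 mm over their backs; the gripper's body (76 mm by 85 mm) begins 54 mm behind the grasp point. The pads swing forward as they close: fully open they stand 13 mm farther back than shut.
Start: joints at [1.136, 0.053, 1.613, -0, 1.476, -0.119], TCP at [0.194, 0.594, 0.231] pointing down, gripper open.
Joint ranges: [-3.01, 3.01], [-1.01, 2.22], [0.06, 2.58], [-1.02, 4.17], [0.09, 2.62], [-3.14, 3.14]. Speed limits (rad/s): [2.57, 2.57, 3.14, 3.14, 3.14, 3.14].

## Interface

Orientations are given as a unit quaternion [w, x, y, z].
In Python, from plant import manip gives the robot as it stands.
- The arm moves only by the tool drive_tool, never from a script. Its argument "commands" is text: rows parted by semicolons, each of 5 numbers parted by spaces: the finger opening in mm, from 0 to 85.4, then the shift along the tool's x, y, z in units of 30 mm (1.0 is 30 mm), then the turn about the tool's z in degrees. A call has exactly 8 rows; each row shifts and turns the commanded pose from where the row before left it, along the tool's axes as they then stand; what a row does not reach is not made up. A row lasts 1/8 s, in which the tool goes at most 62.5 mm and 10.7 degrees, less where a joint would pass 70% of its speed; a pose out of reach is approached as far as the arm can. A call is refused whole if a number of a shift passes 1 or a number of a turn 10.7, either way. A call with a gripper value outside its range is refused whole. The fingers move at their own pace and stop on an object; the grip force is fixed at half the most. Time passes only in rows, so rows that do not move let the fingers close, or fill a call up. It gives the time, the measured TCP pose, the force and the opening at its end, in the units of the state.
- manip.state(): the state, without advancing time (a new reading comes with each control period).
- manip.grab_frame(name): name is "side" or "top" or "wrist"; returns the picture (384x512x3 uint8, red, green, blue); there is no depth.
- manip.camera_params(name): a dict with "fx", "fy", "cx", "cy" (pixels), "xyz" and "orientation" of the camera in the world. Camera axes: x right, y down, z forward; pixel columns grow to the right and rows downward; lengths in m; the calibration is good to about 2 mm. A picture is of the moment at which its call begins: read the wrist's pose just before it. camera_params takes no time and is no camera call; for the wrist camera it gives the pose at the moment of the call.
- manip.job_done(): hands the job in, once; it reports no verdict.
The state is a dict: "time": time; "joint_pos": joint angles; "joint_vel": joint speeds; "joint_efforts": joint torques, N m; "tool_pos": TCP position; "tool_rot": TCP orientation; "contact_force": force on the tool from outside, world axes, zero at the start; "ft_torque": the same for the moment, N m; "gripper_width": opening from 0.0 (shut) to 1.0 (fully open).
Only numpy, scipy, OpenCV 4.12 (cv2) and the standard library are available. Lean on these libraries where they do the work, as an engineer would, in place of code of your own. Each camera call takes 0.05 s, during which the arm holds its last target. There are 200 camera calls.

## Working session

There is one attempt and no reset: what is moved stays moved. The work goes in short steps, Python scripts to look and compute and a tool call to move; the robot and the scene stay as the last step left them, time stands still between calls to the robot, and variables do not carry over. Pictures are saved under pics/ and viewed, about 8 in all and at most 12, crops included, and the job is handed in when it is done.

Besides the shell and the picture viewer there is one more tool, called after ">>>" by a JSON object that holds its "fn" and its "kwargs". drive_tool: Moves the arm, as the interface text tells. Its arguments: {"type":"object","properties":{"commands":{"type":"string"}},"required":["commands"]}

```bash
mkdir -p pics; cat > h.py <<'E'
import numpy as np, cv2
from scipy.spatial.transform import Rotation as R
from plant import manip
def rot(q): return R.from_quat([q[1],q[2],q[3],q[0]]).as_matrix()
def grab(n,f=None):
    c=manip.camera_params(n); im=manip.grab_frame(n)[:,:,::-1].copy()
    if f: cv2.imwrite('pics/'+f,im)
    return c,im
def ray(c,u,v):
    d=rot(c['orientation'])@np.array([(u-c['cx'])/c['fx'],(v-c['cy'])/c['fy'],1]); return np.array(c['xyz']),d
def onz(c,u,v,z):
    o,d=ray(c,u,v); return o+d*(z-o[2])/d[2]
def proj(c,p):
    q=rot(c['orientation']).T@(np.array(p)-np.array(c['xyz'])); return np.array([c['fx']*q[0]/q[2]+c['cx'],c['fy']*q[1]/q[2]+c['cy']])
E
python3 - <<'E'
from h import *
np.set_printoptions(precision=3,suppress=True)
ims=[]
for n in ['top','side','wrist']:
    c,im=grab(n,n+'0.png'); print(n,c); ims.append(im)
cv2.imwrite('pics/a.png',cv2.resize(ims[0],(800,600)))
cv2.imwrite('pics/b.png',np.hstack([cv2.resize(i,(400,300)) for i in ims[1:]]))
s=manip.state();print(s['tool_pos'],s['tool_rot'],s['time'],s['gripper_width'],rot(s['tool_rot']),manip.pinch_z)
E
```

```text
top {'fx': 444.7134568891664, 'fy': 444.7134568891664, 'cx': 255.47899782086162, 'cy': 192.3260504648515, 'xyz': array([0.394, 0.015, 1.203]), 'orientation': array([ 0.049, -0.696,  0.713, -0.063])}
side {'fx': 357.437738401776, 'fy': 357.437738401776, 'cx': 256.62579026364176, 'cy': 195.46275736415976, 'xyz': array([-0.055, -0.655,  0.77 ]), 'orientation': array([-0.409,  0.835, -0.328,  0.166])}
wrist {'fx': 276.63384584406424, 'fy': 276.63384584406424, 'cx': 257.6194570094413, 'cy': 189.99718733264413, 'xyz': array([0.115, 0.62 , 0.373]), 'orientation': array([0.132, 0.799, 0.58 , 0.094])}
[0.194 0.594 0.23 ] [-0.     0.157  0.988 -0.001] 0.15 1.0003858732404713 [[-0.951  0.311 -0.001]
 [ 0.311  0.951 -0.002]
 [ 0.    -0.002 -1.   ]] 0.0187
```

View pics/a.png

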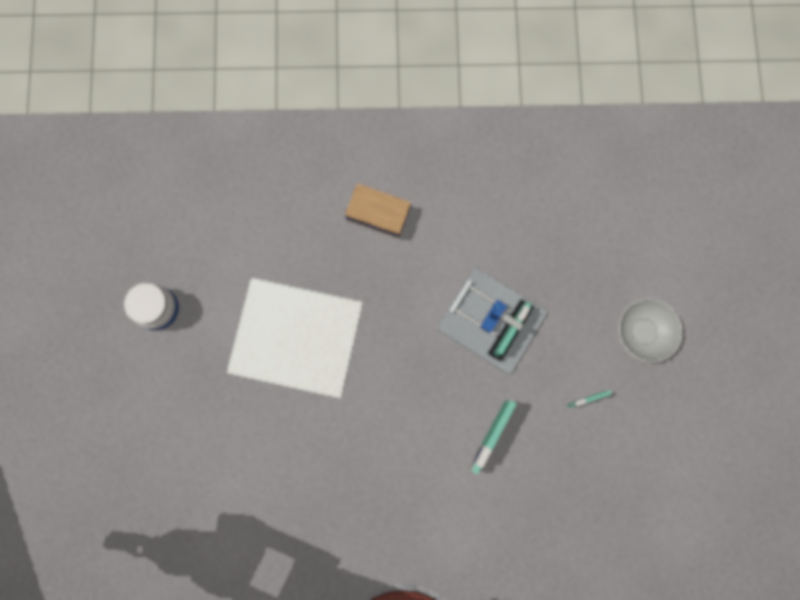

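View pics/b.png

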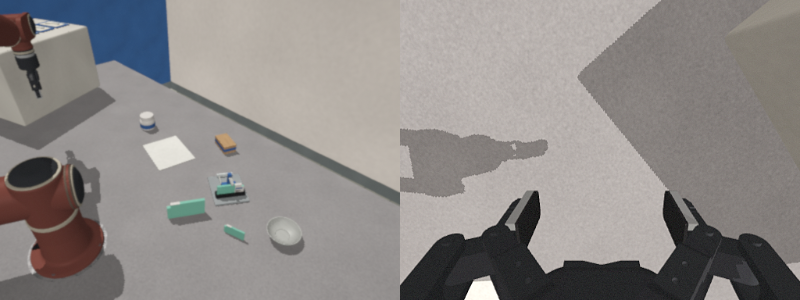

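Top view (800-px scale): there are three look-alike green plates. One is in the stand at (512,330), a bigger free one at (494,437), and a small one at (590,398). The one standing in the stand's slot under the steel arm is meant. I'll confirm this in an enlarged crop. The tub is at (150,305), mat at (295,338), box at (379,210) and dish at (652,330).

```bash
python3 - <<'E'
from h import *
np.set_printoptions(precision=3,suppress=True)
t=cv2.imread('pics/top0.png'); s=cv2.imread('pics/side0.png')
a=cv2.resize(t[165:245,275:355],(480,480),interpolation=cv2.INTER_CUBIC)   # x6
b=cv2.resize(s[210:265,260:320],(320,293),interpolation=cv2.INTER_CUBIC)
out=np.zeros((480,800,3),np.uint8); out[:,:480]=a; out[:293,480:]=b; cv2.imwrite('pics/c.png',out)
c=manip.camera_params('top'); k=.64
for n,u,v,z in [('stand',495,320,.008),('mat',295,338,.003),('box',379,210,.04),('tub',146,302,.07),('dish',652,330,.032),('bigplate',515,402,.05),('bigplate2',477,470,.05),('small',590,398,.03)]:
    print(n,onz(c,u*k,v*k,z))
hsv=cv2.cvtColor(t,cv2.COLOR_BGR2HSV)
for n,lo,hi in [('blue',(105,120,60),(125,255,255)),('green',(70,70,60),(95,255,255)),('grey',(95,15,100),(112,60,255))]:
    m=cv2.inRange(hsv,np.array(lo),np.array(hi)); cs,_=cv2.findContours(m,0,2)
    for q in cs:
        if cv2.contourArea(q)>20: print(n,cv2.minAreaRect(q),cv2.contourArea(q))
print(hsv[190,288+10],hsv[225,318])
E
```

```text
stand [ 0.548 -0.178  0.008]
mat [0.525 0.17  0.003]
box [0.74 0.02 0.04]
tub [0.583 0.405 0.07 ]
dish [ 0.522 -0.441  0.032]
bigplate [ 0.406 -0.197  0.05 ]
bigplate2 [ 0.299 -0.13   0.05 ]
small [ 0.41  -0.328  0.03 ]
blue ((315.5735168457031, 202.0441131591797), (6.859943389892578, 19.37933921813965), 30.963754653930664) 110.0
green ((319.1720275878906, 270.8233947753906), (6.366483688354492, 31.900148391723633), 28.300758361816406) 169.0
green ((322.77935791015625, 218.36764526367188), (6.516945838928223, 20.751327514648438), 30.963754653930664) 110.5
grey ((315.5294189453125, 202.11761474609375), (10.975909233093262, 23.66680335998535), 30.963756561279297) 218.0
[ 90   7 141] [ 80  93 135]
```

View pics/c.png

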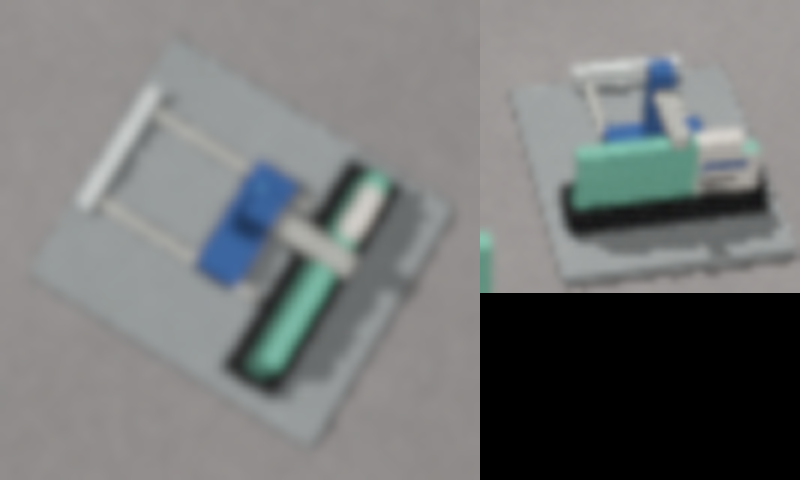

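Crop (×6 of top, origin 275,165): the stand's plate lies under the steel arm. Its label end is at (375,185), its clear end at (262,368) and the knob is near (265,185). The side crop shows the label face towards the camera, with the notch at the upper right (755,150), so this is the plate meant. The label side is away from the jaw, as expected.

```bash
python3 - <<'E'
from h import *
np.set_printoptions(precision=4,suppress=True)
c=manip.camera_params('top')
P=lambda u,v,z: onz(c,275+(u+.5)/6-.5,165+(v+.5)/6-.5,z)
B=[P(*p,.008) for p in [(172,38),(452,208),(315,443),(33,270)]]
x=(B[0]+B[1]-B[2]-B[3]);y=(B[0]+B[3]-B[1]-B[2])
cen=sum(B)/4; x/=np.linalg.norm(x); y/=np.linalg.norm(y)
print('x yaw',np.degrees(np.arctan2(x[1],x[0])),'y yaw-90',np.degrees(np.arctan2(y[1],y[0]))-90,'base-derived slot',cen-.035*y)
S=sum(P(*p,.023) for p in [(350,160),(398,185),(275,390),(228,365)])/4
a,b=P(378,178,.058),P(262,368,.058); d=a-b
print('slot',S,'plate',(a+b)/2,np.linalg.norm(d),np.degrees(np.arctan2(d[1],d[0])))
print('knob',P(265,185,.078))
M=cv2.imread('pics/top0.png'); 
m=cv2.inRange(M,np.array([195]*3),np.array([255]*3)); cs,_=cv2.findContours(m,0,2); q=max(cs,key=cv2.contourArea)
r=cv2.minAreaRect(q); print('mat',r, onz(c,*r[0],.003),[onz(c,*k,.003)[:2] for k in cv2.boxPoints(r)])
E
```

```text
x yaw -32.75490946379515 y yaw-90 -33.23259878980647 base-derived slot [ 0.5303 -0.2021  0.008 ]
slot [ 0.5308 -0.2012  0.023 ] plate [ 0.5275 -0.1979  0.058 ] 0.09819688033795163 -33.81237949305041
knob [ 0.5633 -0.1724  0.078 ]
mat ((188.09410095214844, 215.57644653320312), (73.53941345214844, 61.82517623901367), 12.52880859375) [0.5274 0.1718 0.003 ] [array([0.4704, 0.2856]), array([0.6342, 0.2513]), array([0.5856, 0.0558]), array([0.4233, 0.0942])]
```

>>> {"fn": "drive_tool", "kwargs": {"commands": "85 -1 -1 0 0;85 -1 -1 0 0;85 -1 -1 0 0;85 -1 -1 0 0;85 -1 -1 0 0;85 -1 -1 0 0;85 -1 -1 0 0;85 -1 -1 0 0"}}

```text
time: 1.15
tool_pos: [0.3479, 0.2901, 0.231]
tool_rot: [-0.0, 0.157, 0.988, -0.0]
contact_force: [1.1, -1.3, -0.6]
gripper_width: 0.994
```

>>> {"fn": "drive_tool", "kwargs": {"commands": "85 -1 -1 0 0;85 -1 -1 0 0;85 -1 -1 0 0;85 -1 -1 0 0;85 -1 -1 0 0;85 -1 -1 0 0;85 -1 -1 0 0;85 -1 -1 0 0"}}

```text
time: 2.15
tool_pos: [0.5016, -0.0126, 0.231]
tool_rot: [-0.0, 0.157, 0.988, 0.0]
contact_force: [-0.2, -0.1, 0.3]
gripper_width: 1.0
```

>>> {"fn": "drive_tool", "kwargs": {"commands": "85 -0.65 -0.9 0 0;85 -0.65 -0.9 0 0;85 -0.65 -0.9 0 0;85 -0.65 -0.9 0 0;85 -0.65 -0.9 0 0;85 0 0 0 10.5;85 0 0 0 10.5;85 0 0 0 10.5"}}

```text
time: 3.15
tool_pos: [0.5518, -0.1699, 0.2308]
tool_rot: [-0.0, 0.422, 0.906, 0.0]
contact_force: [-0.7, -0.0, -0.6]
gripper_width: 0.996
```

>>> {"fn": "drive_tool", "kwargs": {"commands": "50 0 0 0 10.5;50 0 0 0 10.5;50 0 0 0 10.5;50 0 0 0 10.5;50 0 0 0 10.5;50 0 0 0 10.5;50 0 0 0 10.5;50 0 0 0 0"}}

```text
time: 4.15
tool_pos: [0.5518, -0.1698, 0.2309]
tool_rot: [-0.0, 0.879, 0.477, -0.0]
contact_force: [0.4, 0.2, 0.1]
gripper_width: 0.582
```

```bash
python3 - <<'E'
from h import *
np.set_printoptions(precision=4,suppress=True)
c,im=grab('wrist','w1.png'); s=manip.state(); print(s['tool_pos'],rot(s['tool_rot']),s['joint_pos'],s['time'])
cv2.imwrite('pics/w1b.png',cv2.resize(im,(768,576)))
np.save('w1.npy',c,allow_pickle=True)
y=np.array([.545,.839,0]);x=np.array([.839,-.545,0]);S=np.array([.5303,-.2018,0])
for n,p in [('knob',S+.038*y+[0,0,.078]),('plate-',S-.05*x+[0,0,.058]),('plate+',S+.05*x+[0,0,.058])]: print(n,proj(c,p)*1.5)
E
```

```text
[ 0.5519 -0.1698  0.231 ] [[ 0.5434  0.8395 -0.0005]
 [ 0.8395 -0.5434  0.0002]
 [-0.0001 -0.0005 -1.    ]] [-0.4273 -0.0593  1.7252  0.      1.4762  0.1472] 4.2
knob [386.2039 263.0201]
plate- [324.7719 301.3341]
plate+ [447.6184 301.465 ]
```

View pics/w1b.png

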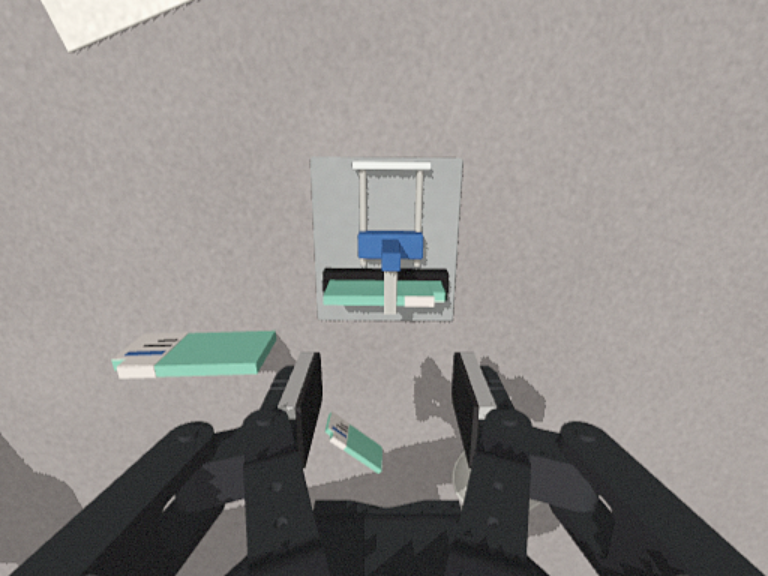

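The wrist view (×1.5) shows the knob top at about (391,262) and the plate top edge from (323..445, ~300), with its white label end on the right. The jaw sits slightly to +x of the slot's middle.

```bash
python3 - <<'E'
from h import *
np.set_printoptions(precision=4,suppress=True)
c=np.load('w1.npy',allow_pickle=True).item(); im=cv2.imread('pics/w1.png')
X=np.array([.839,-.545,0]);Y=np.array([.545,.839,0]);S=np.array([.5303,-.2018,0])
def st(u,v,z):
    p=onz(c,(u+.5)/1.5-.5,(v+.5)/1.5-.5,z); d=p-S; return p,(d@X*1e3,d@Y*1e3)
for n,u,v,z in [('knob',391.5,262.5,.078),('slotL',322,269,.023),('slotR',448.5,269,.023),('slotLf',322,304,.023),('plateL',326,281,.058),('plateR',442,281,.058),('base0',311,158,.008),('base1',462.5,158,.008),('base2',454,321,.008),('base3',318,321,.008)]: print(n,*st(u,v,z))
h=cv2.cvtColor(im,cv2.COLOR_BGR2HSV); m=cv2.inRange(h,np.array((105,120,40)),np.array((125,255,255)))
m[:, :230]=0; m[:150]=0;m[190:]=0
for v in range(150,186,3): 
    u=np.where(m[v])[0]; print(v,(u.min(),u.max()) if len(u) else '', end=' ')
o=c['xyz']-S; print('cam in stand',o@X,o@Y)
E
```

```text
knob [ 0.5545 -0.1715  0.078 ] (np.float64(3.73010047308529), np.float64(38.63045021162129))
slotL [ 0.4921 -0.1563  0.023 ] (np.float64(-56.85000424632783), np.float64(17.3203743248401))
slotR [ 0.5856 -0.2169  0.023 ] (np.float64(54.63675091959134), np.float64(17.442418010859136))
slotLf [ 0.4727 -0.1832  0.023 ] (np.float64(-58.47018654112272), np.float64(-15.75144019582194))
plateL [ 0.4993 -0.1606  0.058 ] (np.float64(-48.44033866844702), np.float64(17.645936704496577))
plateR [ 0.5773 -0.2111  0.058 ] (np.float64(44.49133126760042), np.float64(17.749198311761255))
base0 [ 0.537  -0.0745  0.008 ] (np.float64(-63.79252995274867), np.float64(110.45888412291013))
base1 [ 0.6442 -0.144   0.008 ] (np.float64(64.02454817749276), np.float64(110.58110671929626))
base2 [ 0.5634 -0.2697  0.008 ] (np.float64(64.76460025446978), np.float64(-38.92983741328612))
base3 [ 0.454  -0.1988  0.008 ] (np.float64(-65.6738433525115), np.float64(-39.08224582060891))
150  153  156 (np.int64(239), np.int64(280)) 159 (np.int64(239), np.int64(281)) 162 (np.int64(239), np.int64(281)) 165 (np.int64(239), np.int64(281)) 168 (np.int64(239), np.int64(281)) 171 (np.int64(239), np.int64(281)) 174 (np.int64(255), np.int64(266)) 177 (np.int64(255), np.int64(266)) 180 (np.int64(254), np.int64(266)) 183  cam in stand 0.0002423620693751405 0.12096336132952232
```

>>> {"fn": "drive_tool", "kwargs": {"commands": "50 0 0.1 0.9 0;50 0 0 0.9 0;50 0 0 0.9 0;50 0 0 0.9 0;50 0 0 0.9 0;50 0 0 0.9 0;50 0 0 0.9 0;30 0 0 0 0"}}

```text
time: 5.2
tool_pos: [0.5524, -0.1705, 0.0396]
tool_rot: [-0.002, 0.879, 0.477, -0.002]
contact_force: [1.0, -0.3, 0.3]
gripper_width: 0.392
```

>>> {"fn": "drive_tool", "kwargs": {"commands": "0 0 0 0 0;0 0 0 0 0;0 0 0 0 0;0 0 0 0 0;0 0 0 0 0;0 0.1 0 0 0;0 0.1 0 0 0;0 0.1 0 0 0"}}

```text
time: 6.2
tool_pos: [0.5591, -0.1642, 0.0433]
tool_rot: [-0.0, 0.879, 0.477, -0.001]
contact_force: [-6.2, 0.5, 1.7]
gripper_width: 0.149
```

>>> {"fn": "drive_tool", "kwargs": {"commands": "0 0.12 0 0 0;0 0.12 0 0 0;0 0.12 0 0 0;0 0.12 0 0 0;0 0.12 0 0 0;0 0.1 0 0 0;0 0 0 0 0;0 0 0 0 0"}}

```text
time: 7.2
tool_pos: [0.5709, -0.1463, 0.0433]
tool_rot: [-0.0, 0.879, 0.477, -0.0]
contact_force: [-5.1, 1.4, 2.8]
gripper_width: 0.151
```

>>> {"fn": "drive_tool", "kwargs": {"commands": "50 0 0 0 0;50 0 0 0 0;50 0 0 0 0;50 0 0 0 0;50 0 0 -0.9 0;50 0 0 -0.9 0;50 0 0 -0.9 0;50 0 0 -0.9 0"}}

```text
time: 8.2
tool_pos: [0.5709, -0.1464, 0.1512]
tool_rot: [0.0, 0.879, 0.476, 0.0]
contact_force: [0.8, 0.1, 1.1]
gripper_width: 0.583
```

```bash
python3 - <<'E'
from h import *
np.set_printoptions(precision=4,suppress=True)
c,im=grab('wrist','w2.png'); s=manip.state(); print(s['tool_pos'],s['joint_pos'],s['time'])
np.save('w2.npy',c,allow_pickle=True)
cv2.imwrite('pics/w2b.png',cv2.resize(im,(768,576)))
E
```

```text
[ 0.5732 -0.1472  0.1558] [-0.3771  0.0277  1.7674  0.      1.3394  0.2003] 8.25
```

View pics/w2b.png

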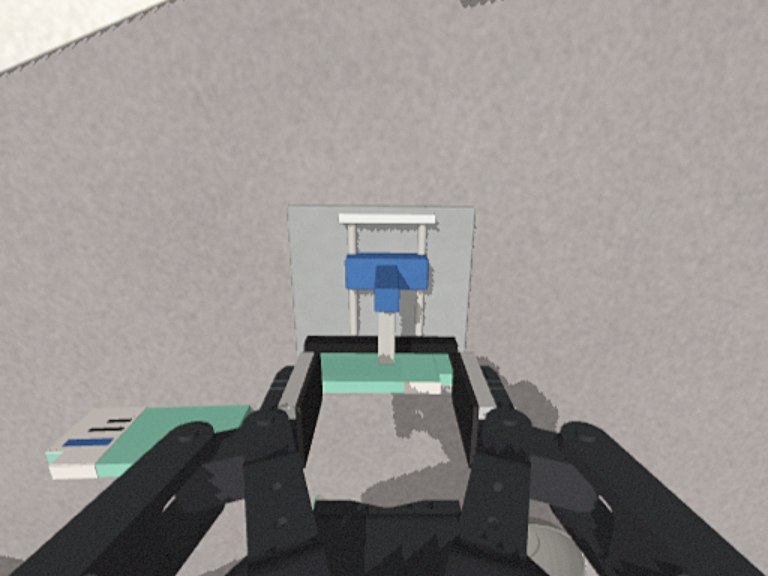

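Jaw drawn back. The knob top is now at (387,301) and the arm end at (387,362). I'll measure both and the plate top edge (323..452, ~388).

```bash
python3 - <<'E'
from h import *
np.set_printoptions(precision=4,suppress=True)
c=np.load('w2.npy',allow_pickle=True).item(); X=np.array([.839,-.545,0]);Y=np.array([.545,.839,0]);S=np.array([.5303,-.2018,0])
for n,u,v,z in [('knob',387,301,.078),('armend',387,358,.068),('labL',404,387,.058),('labR',441,387,.058),('topback',380,381,.058),('topfront',360,393,.058),('topL',321,390,.058),('topR',453,380,.048)]:
    d=onz(c,(u+.5)/1.5-.5,(v+.5)/1.5-.5,z)-S; print(n,d@X*1e3,d@Y*1e3)
# target pinch: plate x=-27
t=S-.028*X; s=manip.state(); Rm=rot(s['tool_rot']); d=t-s['tool_pos']; print(t,s['tool_pos'],(Rm.T@d)/.03)
E
```

```text
knob 3.711563598609517 68.63114076977267
armend 3.684671543500986 27.534554892443357
labL 14.81054280374431 0.737889439144896
labR 39.056912314986526 0.7044252733880846
topback -0.8874904530207957 5.260655271265429
topfront -14.11971052409501 -3.7714221020876457
topL -39.69138432584346 -1.4553482707492411
topR 48.483981276762776 -0.20145160600029688
[ 0.5068 -0.1865  0.    ] [ 0.5732 -0.1472  0.1558] [-2.3143 -1.1756  5.1824]
```

>>> {"fn": "drive_tool", "kwargs": {"commands": "45 -0.77 -0.39 0 0;45 -0.77 -0.39 0 0;45 -0.77 -0.39 0 0;45 0 0 0 -10;45 0 0 0 -10;45 0 0 0 -10;45 0 0 0 -10;45 0 0 0 -10"}}

```text
time: 9.25
tool_pos: [0.5035, -0.1852, 0.1496]
tool_rot: [-0.0, 0.593, 0.805, -0.0]
contact_force: [0.2, 0.4, -0.2]
gripper_width: 0.525
```

>>> {"fn": "drive_tool", "kwargs": {"commands": "45 0 0 0 -10;45 0 0 0 -10;45 0 0 0 -10;45 0 0 0 -10;45 0 0 0.5 0;45 0 0 0.5 0;45 0 0 0 0;45 0 0 0 0"}}

```text
time: 10.25
tool_pos: [0.5036, -0.1852, 0.1199]
tool_rot: [-0.0, 0.285, 0.958, 0.0]
contact_force: [-0.3, -0.5, 0.0]
gripper_width: 0.526
```

```bash
python3 - <<'E'
from h import *
np.set_printoptions(precision=4,suppress=True)
c,im=grab('wrist','w3.png'); np.save('w3.npy',c,allow_pickle=True)
X=np.array([.839,-.545,0]);Y=np.array([.545,.839,0]);S=np.array([.5303,-.2018,0])
t=S-.028*X+[0,0,.028]; s=manip.state(); Rm=rot(s['tool_rot']); d=t-s['tool_pos']; print(s['tool_pos'],s['joint_pos'],Rm,(Rm.T@d)/.03)
cv2.imwrite('pics/w3b.png',cv2.resize(im,(768,576)))
E
```

```text
[ 0.5039 -0.1854  0.1205] [-0.4911 -0.0625  1.9187 -0.      1.2849 -1.4838] [[-0.8375  0.5464  0.0003]
 [ 0.5464  0.8375 -0.0002]
 [-0.0004  0.     -1.    ]] [-0.1015  0.0199  3.0829]
```

View pics/w3b.png

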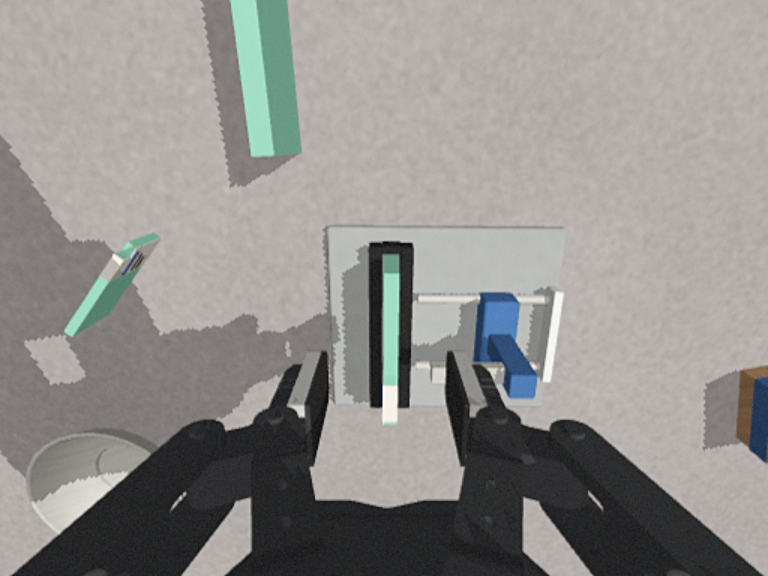

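>>> {"fn": "drive_tool", "kwargs": {"commands": "45 0 0 0.77 0;45 0 0 0.77 0;45 0 0 0.77 0;45 0 0 0.75 0;8 0 0 0 0;0 0 0 0 0;0 0 0 0 0;0 0 0 0 0"}}

```text
time: 11.3
tool_pos: [0.5048, -0.1854, 0.0298]
tool_rot: [0.001, 0.285, 0.959, 0.0]
contact_force: [2.0, 2.4, 1.1]
gripper_width: 0.083
```

>>> {"fn": "drive_tool", "kwargs": {"commands": "0 0 0 0 0;0 0 0 -0.2 0;0 0 0 -0.3 0;0 0 0 -0.5 0;0 0 0 -0.8 0;0 0 0 -0.8 0;0 0 0 -0.8 0;0 0 0 -0.8 0"}}

```text
time: 12.3
tool_pos: [0.5031, -0.1859, 0.1561]
tool_rot: [-0.0, 0.285, 0.959, -0.001]
contact_force: [0.5, 0.8, -1.1]
gripper_width: 0.083
```

```bash
python3 - <<'E'
from h import *
np.set_printoptions(precision=4,suppress=True)
c,im=grab('wrist','w4.png'); c2,im2=grab('side','s4.png'); s=manip.state(); print(s['tool_pos'],s['joint_pos'],s['contact_force'],s['time'])
u,v=[int(k) for k in proj(c2,s['tool_pos'])]; print(u,v)
cr=cv2.resize(im2[max(0,v-50):v+60,max(0,u-50):u+60],(384,384),interpolation=cv2.INTER_CUBIC)
o=np.zeros((384,800,3),np.uint8); o[:300,:400]=cv2.resize(im,(400,300)); o[:,400:784]=cr; cv2.imwrite('pics/d.png',o)
E
```

```text
[ 0.5052 -0.1868  0.1587] [-0.4916 -0.1024  1.8889 -0.0015  1.3487 -1.4844] [ 1.3514 -1.2638 -0.4751] 12.4
287 211
```

View pics/d.png

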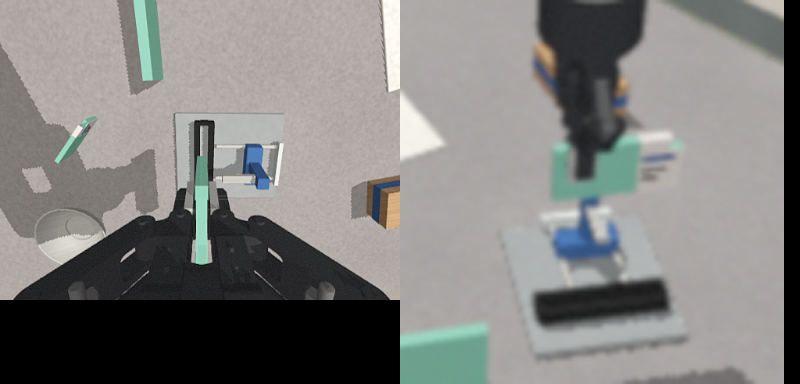

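The crop shows the plate lifted level by its clear end. The label end is free, the slot empty and the jaw open. The tool can't be tilted with these commands, so my plan is to stand the plate on the mat and lay it down gently, label side up. Then I'll regrasp it across its 50 mm width on the clear part and lift it flat.

>>> {"fn": "drive_tool", "kwargs": {"commands": "0 0.29 0.4 0 0;0 0.57 0.8 0 0;0 0.72 1 0 0;0 0.72 1 0 0;0 0.72 1 0 0;0 0.72 1 0 0;0 0.72 1 0 0;0 0.72 1 0 0"}}

```text
time: 13.4
tool_pos: [0.4896, 0.0822, 0.1526]
tool_rot: [-0.002, 0.285, 0.959, -0.001]
contact_force: [0.9, 0.4, 0.1]
gripper_width: 0.083
```

>>> {"fn": "drive_tool", "kwargs": {"commands": "0 0.72 1 0 0;0 0.57 0.8 0 0;0 0.29 0.42 0 0;0 0 0 0.8 0;0 0 0 0.9 0;0 0 0 0.9 0;0 0 0 0.8 0;0 0 0 0.4 0"}}

```text
time: 14.4
tool_pos: [0.4863, 0.1617, 0.0382]
tool_rot: [-0.002, 0.285, 0.959, -0.001]
contact_force: [-0.2, -0.0, -0.8]
gripper_width: 0.078
```

>>> {"fn": "drive_tool", "kwargs": {"commands": "0 0 0 0.15 0;0 0 0 0.1 0;0 0 0 0.1 0;0 0 0 0.06 0;0 0 0 0.06 0;0 0 0 0 0;0 0 0 0 0;0 0 0 0 0"}}

```text
time: 15.4
tool_pos: [0.4882, 0.1622, 0.0265]
tool_rot: [0.0, 0.285, 0.959, 0.0]
contact_force: [-0.6, -0.1, 0.0]
gripper_width: 0.078
```

>>> {"fn": "drive_tool", "kwargs": {"commands": "0 0 0 0.04 0;0 0 0 0.04 0;0 0 0 0.03 0;0 0 0 0 0;0 0 0 0 0;0 0 0 0 0;0 0 0 0 0;0 0 0 0 0"}}

```text
time: 16.4
tool_pos: [0.4882, 0.1624, 0.0248]
tool_rot: [-0.0, 0.285, 0.959, -0.0]
contact_force: [-6.9, 0.4, 11.0]
gripper_width: 0.079
```

>>> {"fn": "drive_tool", "kwargs": {"commands": "10 0 0 -0.02 0;24 0 0 0 0;24 0 0 0 0;24 0 0 0 0;24 0 0 0 0;24 -0.3 0 0 0;24 -0.3 0 0 0;24 -0.3 0 0 0"}}

```text
time: 17.4
tool_pos: [0.5115, 0.147, 0.0238]
tool_rot: [0.0, 0.285, 0.959, 0.0]
contact_force: [0.1, -0.4, 0.1]
gripper_width: 0.279
```

```bash
python3 - <<'E'
from h import *
np.set_printoptions(precision=4,suppress=True)
c,im=grab('wrist','w5.png'); c2,im2=grab('side','s5.png'); s=manip.state(); print(s['tool_pos'],s['contact_force'],s['gripper_width'],s['time'])
u,v=[int(k) for k in proj(c2,s['tool_pos'])]; print(u,v)
cr=cv2.resize(im2[max(0,v-50):v+50,max(0,u-50):u+50],(384,384),interpolation=cv2.INTER_CUBIC)
o=np.zeros((384,800,3),np.uint8); o[:300,:400]=cv2.resize(im,(400,300)); o[:,400:784]=cr; cv2.imwrite('pics/e.png',o)
E
```

```text
[0.5119 0.1468 0.024 ] [-0.8731  0.114   0.5088] 0.27677605642799963 17.5
215 194
```

View pics/e.png

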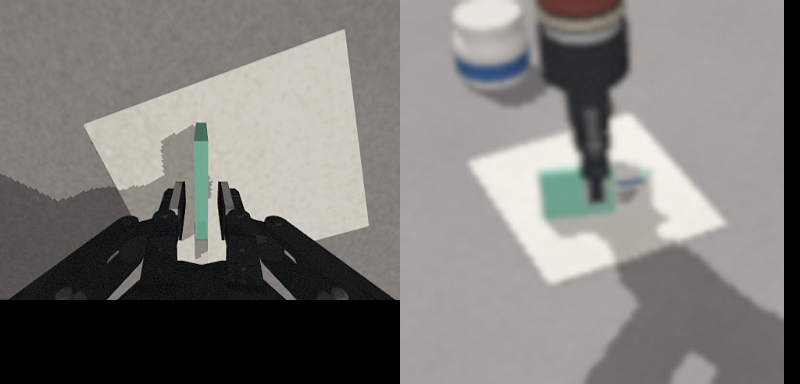

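Plate stands upright on the mat, with both fingers around its clear middle part. Now I'll tip it gently onto the far finger, with the label side going up.

>>> {"fn": "drive_tool", "kwargs": {"commands": "16 0.1 0 0 0;16 0 0 0 0;16 0 0.1 0 0;16 0 0.05 0 0;16 0 0.05 0 0;16 0 0.05 0 0;16 0 0.05 0 0;16 0 0 0 0"}}

```text
time: 18.5
tool_pos: [0.5132, 0.1567, 0.0237]
tool_rot: [0.0, 0.285, 0.959, 0.0]
contact_force: [0.1, 0.5, 0.2]
gripper_width: 0.189
```

```bash
python3 - <<'E'
from h import *
np.set_printoptions(precision=4,suppress=True)
c,im=grab('wrist','w6.png'); c2,im2=grab('side','s6.png'); s=manip.state(); print(s['tool_pos'],s['contact_force'],s['gripper_width'],s['time'])
u,v=215,194
cr=cv2.resize(im2[v-50:v+50,u-50:u+50],(384,384),interpolation=cv2.INTER_CUBIC)
o=np.zeros((384,800,3),np.uint8); o[:300,:400]=cv2.resize(im,(400,300)); o[:,400:784]=cr; cv2.imwrite('pics/f.png',o)
E
```

```text
[0.5131 0.1567 0.0237] [ 0.315  -0.0979 -0.1833] 0.1873542787804216 18.6
```

View pics/f.png

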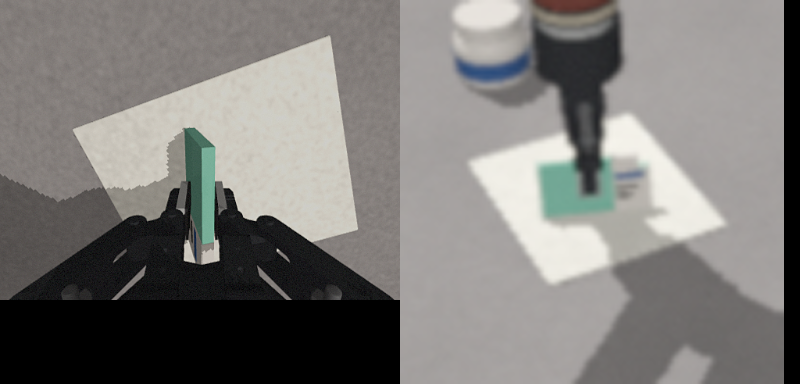

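The plate leans toward the jaw-side finger, with the label side turning up and the finger clear of the label. I'll continue lowering it by receding that finger.

>>> {"fn": "drive_tool", "kwargs": {"commands": "24 0 0.1 0.07 0;32 0 0.07 0.08 0;40 0 0.07 0.1 0;48 0 0.07 0.1 0;56 0 0.07 0.1 0;64 0 0.07 0.1 0;74 0 0.07 0.1 0;85 0 0.07 0 0"}}

```text
time: 19.6
tool_pos: [0.5226, 0.1715, 0.0038]
tool_rot: [-0.0, 0.285, 0.959, -0.0]
contact_force: [-0.5, -0.6, -0.2]
gripper_width: 0.992
```

>>> {"fn": "drive_tool", "kwargs": {"commands": "85 0 0.1 0 0;85 0 0 0 0;85 0 0 0 0;85 0 0 0 0;85 0 0 0 0;85 0 0 0 0;85 0 0 0 0;85 0 0 0 0"}}

```text
time: 20.6
tool_pos: [0.5244, 0.174, 0.0042]
tool_rot: [-0.0, 0.285, 0.959, -0.0]
contact_force: [-0.0, 0.8, 0.6]
gripper_width: 0.995
```

```bash
python3 - <<'E'
from h import *
np.set_printoptions(precision=4,suppress=True)
c,im=grab('wrist','w7.png'); np.save('w7.npy',c,allow_pickle=True); c2,im2=grab('side','s7.png'); s=manip.state(); print(s['tool_pos'],s['contact_force'],s['gripper_width'],s['time'])
u,v=215,194
cr=cv2.resize(im2[v-50:v+50,u-50:u+50],(288,288),interpolation=cv2.INTER_CUBIC)
o=np.zeros((384,800,3),np.uint8); o[:,:512]=im; o[:288,512:]=cr; cv2.imwrite('pics/g.png',o)
E
```

```text
[0.5244 0.174  0.0042] [-0.6126  0.3865 -0.1085] 0.9943520341538709 20.7
```

View pics/g.png

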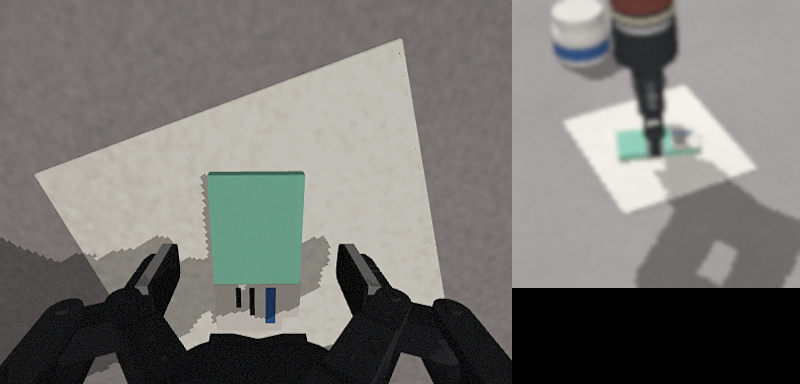

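The plate lies flat on the mat, label up. In the wrist picture the clear end is at (208..305,173), the label boundary at row 285, and the fingers stand clear on both sides.

```bash
python3 - <<'E'
from h import *
np.set_printoptions(precision=1,suppress=True)
c=np.load('w7.npy',allow_pickle=True).item(); s=manip.state(); Rm=rot(s['tool_rot'])
for n,u,v in [('endL',208.5,174.5),('endR',304.5,174.5),('labL',214,284),('labR',300,284)]:
    print(n,(Rm.T@(onz(c,u,v,.011)-s['tool_pos'])*1e3))
E
```

```text
endL [ 45.1 -25.1  -6.8]
endR [45.1 23.8 -6.8]
labL [-21.5 -25.7  -6.8]
labR [-21.5  24.8  -6.8]
```

>>> {"fn": "drive_tool", "kwargs": {"commands": "58 0 0 0 0;58 0 0 0 0;58 0 0 0 0;58 0 0 0 0;58 0 0 0.04 0;58 0 0 0.03 0;58 0 0 0 0;58 0 0 0 0"}}

```text
time: 21.7
tool_pos: [0.5244, 0.174, 0.0021]
tool_rot: [-0.0, 0.285, 0.959, -0.0]
contact_force: [0.6, -0.3, 0.8]
gripper_width: 0.68
```

```bash
python3 - <<'E'
from h import *
np.set_printoptions(precision=4,suppress=True)
c,im=grab('wrist','w8.png'); s=manip.state(); print(s['tool_pos'],s['contact_force'],s['gripper_width'],s['time'])
cv2.imwrite('pics/i.png',cv2.resize(im[180:340,130:390],(780,480),interpolation=cv2.INTER_CUBIC))
E
```

```text
[0.5245 0.174  0.0021] [-0.0908 -0.6382  0.2098] 0.6783907399066607 21.75
```

View pics/i.png

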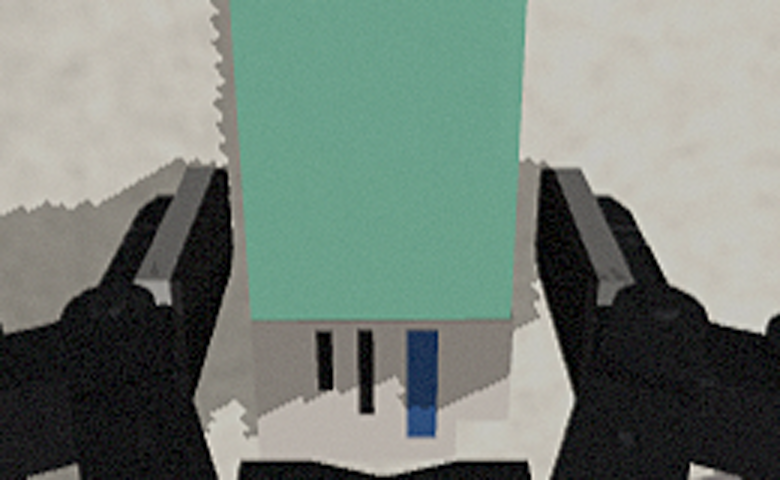

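The fingers flank the plate, about 4 mm off each side, and their tips are well short of the label boundary. Next I'll feel for the mat.

>>> {"fn": "drive_tool", "kwargs": {"commands": "58 0 0 0.03 0;58 0 0 0.03 0;58 0 0 0.03 0;58 0 0 0 0;58 0 0 0 0;58 0 0 0 0;58 0 0 0 0;58 0 0 0 0"}}

```text
time: 22.75
tool_pos: [0.5244, 0.174, -0.0006]
tool_rot: [0.0, 0.285, 0.959, -0.0]
contact_force: [-0.3, -0.2, 0.2]
gripper_width: 0.68
```

>>> {"fn": "drive_tool", "kwargs": {"commands": "58 0 0 0.03 0;58 0 0 0.03 0;58 0 0 0 0;58 0 0 0 0;58 0 0 0 0;58 0 0 0 0;58 0 0 0 0;58 0 0 0 0"}}

```text
time: 23.75
tool_pos: [0.5245, 0.174, -0.0016]
tool_rot: [-0.0, 0.285, 0.959, -0.0]
contact_force: [-1.8, -0.4, 5.8]
gripper_width: 0.679
```

>>> {"fn": "drive_tool", "kwargs": {"commands": "58 0 0 -0.09 0;40 0 0 0 0;0 0 0 0 0;0 0 0 0 0;0 0 0 0 0;0 0 0 0 0;0 0 0 0 0;0 0 0 -0.1 0"}}

```text
time: 24.75
tool_pos: [0.5239, 0.1739, 0.0028]
tool_rot: [-0.0, 0.285, 0.959, -0.0]
contact_force: [-0.3, -0.5, -1.1]
gripper_width: 0.57
```

>>> {"fn": "drive_tool", "kwargs": {"commands": "0 0 0 -0.2 0;0 0 0 -0.4 0;0 0 0 -0.6 0;0 0 0 -0.8 0;0 0 0 -0.8 0;0 0 0 -0.8 0;0 0 0 -0.7 0;0 0 0 -0.4 0"}}

```text
time: 25.75
tool_pos: [0.5253, 0.1742, 0.147]
tool_rot: [0.002, 0.285, 0.959, 0.001]
contact_force: [-0.0, 0.6, -1.8]
gripper_width: 0.563
```

>>> {"fn": "drive_tool", "kwargs": {"commands": "0 0 0 -0.2 0;0 0 0 0 0;0 0 0 0 0;0 0 0 0 0;0 0 0 0 0;0 0 0 0 0;0 0 0 0 0;0 0 0 0 0"}}

```text
time: 26.75
tool_pos: [0.5244, 0.174, 0.1503]
tool_rot: [0.0, 0.285, 0.959, 0.0]
contact_force: [-0.1, 0.0, -1.2]
gripper_width: 0.56
```

```bash
python3 - <<'E'
from h import *
np.set_printoptions(precision=4,suppress=True)
c,im=grab('wrist','w9.png'); c2,im2=grab('side','s9.png'); c3,im3=grab('top','t9.png'); s=manip.state(); print(s['tool_pos'],s['contact_force'],s['gripper_width'],s['joint_vel'],s['time'])
u,v=[int(k) for k in proj(c2,s['tool_pos'])]
o=np.zeros((600,800,3),np.uint8); o[:300,:400]=cv2.resize(im,(400,300))
o[:300,400:]=cv2.resize(im2[v-45:v+45,u-60:u+60],(400,300),interpolation=cv2.INTER_CUBIC)
o[300:,:400]=cv2.resize(im2,(400,300)); o[300:,400:]=cv2.resize(im3,(400,300)); cv2.imwrite('pics/j.png',o)
E
```

```text
[0.5244 0.174  0.1504] [-0.7987  0.5419 -0.9109] 0.5615506973489135 [-0.0003  0.0011  0.0002  0.0007  0.001  -0.0003] 26.9
```

View pics/j.png

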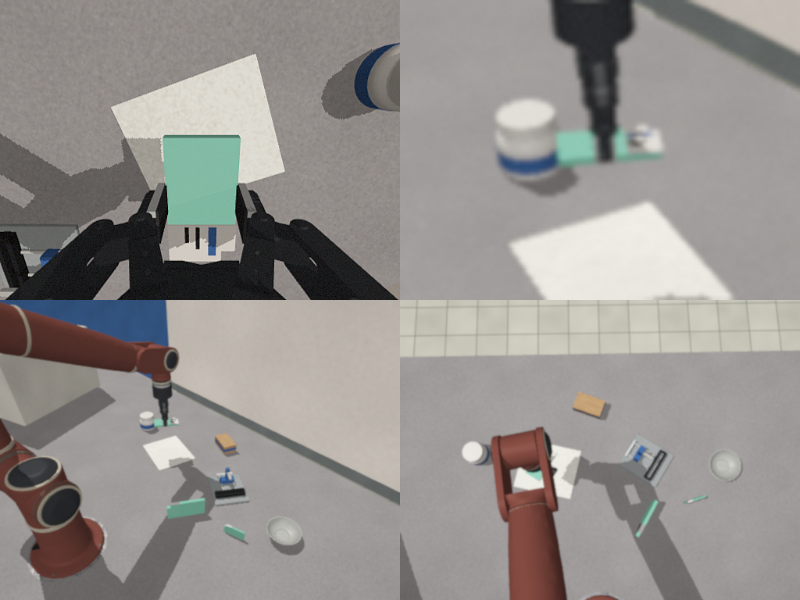

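The plate hangs flat with the label up, at rest over the mat. Its bottom is about 15 cm above it, the jaw is open and the bystanders are where they were. I'm handing the job in.

```bash
python3 -c "
from plant import manip
print(manip.job_done())"
```

```text
the job is handed in; nothing more can be done
None
```

The plate is held flat and at rest over the white mat, label side up, about 15 cm above it. I handed the job in at about 27 s of the 48 s.

- **Jaw:** I pinched the knob across the stand's x axis and drew it back. The camera then put the jaw about 33 mm open, and it stays open.
- **Plate:** I gripped the clear end at about x = -30 mm and lifted it straight out.
- **Turning it:** the moves can't tilt the tool. So I stood the plate on the mat, let it down over one finger until it lay flat, and regripped it across its 50 mm width at about x = -5 mm. The pads then ended about 10 mm short of the label.
- **Last checks:** the joints were at rest, and the grip opening was steady at about 48 mm by the gripper reading, slightly under the 50 mm expected. The external force was about 1 N, which fits the plate's weight. In the last pictures the tub, dish, box and both other plates stood where they began. None of the checks failed.

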